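# Set and lock the polariser of a microscope light base

### The arm

A 6-joint arm with a two-finger parallel gripper is mounted at the origin on the work surface. World frame = base frame: x ahead of the robot, y to its left, z up, the work surface at z = 0. Lengths are in m, angles in rad, forces in N, time in s.
With the tool pointing down it reaches from about 0.35 to 0.975 m from the base axis. Payload 4.9 kg.
Tool frame: the origin (TCP) lies on the mounting face of the last link; the fingertips stand 173 mm ahead of it and the grasp point (between the pads) lies 155 mm ahead of it (tcp_to_grasp is the distance from the TCP to the grasp point, in m); z points along the fingers, y is the line along which they close (so a half turn about z gives the same grasp; the last joint's range is limited). The gripper opens to 85 mm and grips with 20 to 120 N. Pads are 22 mm wide; open, the fingers measure 114 mm over their backs; the gripper's body (76 mm by 85 mm) begins 54 mm behind the grasp point. The pads swing forward as they close: fully open they stand 13 mm farther back than shut.
Start: joints at [-1.384, 0.053, 1.613, -0, 1.476, -0.119], TCP at [0.188, -0.596, 0.405] pointing down, gripper open.
Joint ranges: [-3.01, 3.01], [-1.01, 2.22], [0.06, 2.58], [-1.02, 4.17], [0.09, 2.62], [-3.14, 3.14]. Speed limits (rad/s): [2.57, 2.57, 3.14, 3.14, 3.14, 3.14].

### API

Orientations are given as a rotation vector (axis times angle).
In Python, from station import get_obs, get_image, calibration, finish_job, tcp_to_grasp gives the robot as it stands. The module is installed in compiled form; this text tells all that it offers.
- The arm moves only by the tool arm_command, never from a script. Its argument "plan" is a list that holds one entry, the list of rows, each a list of 6 numbers: the shift along the tool's x, y, z in cm, then the turn, a rotation vector about the tool's x, y, z in rad. A call has 1 to 12 rows; each row is the pose to reach, as a shift and turn from the pose commanded when the call began, along the tool's axes at that moment; what a row does not reach only later rows make up. A row lasts 1/12 s, in which the tool goes at most 41.7 mm and 7.16 degrees, less where a joint would pass 70% of its speed; a pose out of reach is approached as far as the arm can. A call with a gripper value outside its range is refused whole. "gripper" is the closure, from -1 (fully open) to 1 (shut), set as the call begins (left out, the last holds). The fingers move at their own pace and stop on an object; "force" is the grip in N (left out, the last holds). Time passes only in rows, so rows that repeat a pose let the fingers close. It gives the time, the measured TCP pose, the force, the opening and the grip force at its end, in the units of the state.
- get_obs(): the state, without advancing time (a new reading comes with each control period).
- get_image(name): name is "scene" or "top"; returns (picture, depth): 420x560x3 uint8, blue, green, red; 420x560 float32, m along the optical axis (not along the pixel's ray), 0 where there is no reading.
- calibration(name): a dict with "fx", "fy", "cx", "cy" (pixels), "pose" (4x4, takes a point from camera to world coordinates). Camera axes: x right, y up, looking along -z (the intrinsics and any distortion apply to the point x, -y, -z); pixel columns grow to the right and rows downward; lengths in m; the calibration is good to about 2 mm. A picture is of the moment at which its call begins. calibration takes no time and is no camera call.
- finish_job(): hands the job in; it is judged then, once.
The state is a dict: "t": time; "q": joint angles; "dq": joint speeds; "effort": joint torques, N m; "tool_pos": TCP position; "tool_rot": TCP orientation; "contact_force": force on the tool from outside, world axes, zero at the start; "wrist_torque": the same for the moment, N m; "opening": finger opening in m; "grip_force": force on a finger pad.
Only numpy, scipy, OpenCV 4.12 (cv2) and the standard library are available. Lean on these libraries where they do the work, as an engineer would, in place of code of your own. Each camera call takes 0.05 s, during which the arm holds its last target. There are 200 camera calls.

### The job

Set the polariser of the white light base: first swing the lock ring's orange post anticlockwise (seen from above) right over to loosen the ring, then turn the silver dial by its blue post until the black pointer stands over the red index mark, and swing the orange post clockwise fully back to lock the dial there. Only then push the yellow tab of the filter slide fully home, and let go of everything. Do not disturb the bottle, the slide box or the objective standing around the base.

Things in the scene. Friction and masses are not known exactly. Their poses are not given: they have to be found in the camera images.
- light_base: White light base, 230 (x) x 210 (y) x 40 mm high, fixed to the bench. Origin: centre of its underside, z up; the round dial sits in the middle of its top, the filter slide comes out of its -y side. On the dial's axis the black lock ring (106 mm across) spans heights 41 to 52 mm and the silver dial (92 mm across) 53 to 67 mm above the bench.
- dial_axis (a point): Point on the vertical axis of both dial and lock ring, at the height of the base's top face (40 mm above the bench). Axes as the base's.
- ring_post (a point): The orange upright post of the lock ring, 10 mm across, 85 mm from the axis, on a flat lever 12 mm wide. The post stands free from 50 to 85 mm above the bench; this point is on its centre line 71 mm above the bench. It moves on a circle about the axis.
- lock_ring (a joint): Angle of the lock ring, rad: 0 = tight (stop), 1.0 = fully loose (stop), growing anticlockwise from above. Tight: the lever points to the base's -x side and a little to -y (200 degrees from +x). The dial is clamped below about 0.4 and free above. The ring is stiff (8 N, rising to about 14 N at the post when tight) and stays where it is left.
- dial_post (a point): The blue upright post of the dial, 10 mm across, 72 mm from the axis, on a flat arm 10 mm wide that ends 80 mm from the axis. The post stands free from 63 to 96 mm above the bench; this point is on its centre line 81 mm above the bench. It moves on a circle about the axis on the base's +y side.
- pointer_tip (a point): Point on the black pointer of the dial (3 mm wide, in line with the blue post, carried on by the arm's end), 80 mm from the axis, 60 mm above the bench.
- dial (a joint): Angle of the dial, rad, -1.1 to 1.1 between stops, growing anticlockwise from above; 0 = arm at 85 degrees from the base's +x axis. When free it turns with 1 to 2 N at the post and stays where it is left; clamped, it resists over 10 N at the post.
- index_mark (a point): Point on the red index mark (a radial bar 18 x 6 mm, 3 mm thick, on the silver scale on the base's top), 80 mm from the axis, where the pointer tip should stand over it. It always lies anticlockwise of where the pointer starts. It cannot be moved.
- slide_tab (a point): Centre of the upright yellow tab of the filter slide: 44 mm wide along the base's x, 8 mm thick along its y, from 14 to 76 mm above the bench; this point is 60 mm above the bench. The tab stands outside the base's -y side; push its outer face towards the base's +y.
- filter_slide (a joint): How far the filter slide is drawn out, m: 0 = fully home (stop), 0.055 = fully out. It needs about 3 N and stays where it is left.
- reagent: Bystander: white bottle with green cap, 54 mm across, 120 mm high. Origin at the centre of its underside.
- slide_box: Bystander: blue slide box with clear lid, 75 (x) x 100 (y) x 32 mm. Origin at the centre of its underside.
- objective: Bystander: steel microscope objective standing upright, 29 mm across, 46 mm high. Origin at the centre of its underside.

How it is judged:
On the way, in this order (a step that is already met when the one before it is completed fails the run):
1. the lock ring is loosened (beyond 0.6 rad) (value of joint lock_ring above 0.6 rad), for 0.1 s.
2. with the ring loose, the pointer is brought within 5 mm of the red index mark (horizontal distance between pointer_tip and index_mark below 0.005 m and value of joint lock_ring above 0.5 rad), for 0.2 s.
3. the lock ring is tight again (below 0.12 rad) with the pointer still within 5 mm of the mark (value of joint lock_ring below 0.12 rad and horizontal distance between pointer_tip and index_mark below 0.005 m), for 0.1 s.
4. the filter slide is pushed home (within 3 mm) (value of joint filter_slide below 0.003 m), for 0.1 s.
At the end, for the whole second after the job is handed in: The pointer tip is within 5 mm of the red index mark, the lock ring is tight (below 0.12 rad from its stop) and the filter slide is home (within 3 mm) (all of step 3 and value of joint filter_slide below 0.003 m); the robot touches nothing.
It fails at once if the bottle is moved more than 30 mm or tipped (distance of reagent from where it was at the start of the episode above 0.03 m or angle between reagent's own z axis and vertical above 0.4 rad).
It fails at once if the slide box is moved more than 30 mm (distance of slide_box from where it was at the start of the episode above 0.03 m).
It fails at once if the objective is moved more than 30 mm or tipped (distance of objective from where it was at the start of the episode above 0.03 m or angle between objective's own z axis and vertical above 0.4 rad).
It also fails if it takes over 67 s, if anything falls off the work surface, if the arm or the gripper's body presses on something with over 40 N, if the wrist force passes 120 N, or if a joint passes its speed limit or range.

## Working session

There is one attempt and no reset: what is moved stays moved. The work goes in short steps, Python scripts to look and compute and a tool call to move; the robot and the scene stay as the last step left them, time stands still between calls to the robot, and variables do not carry over. Pictures are saved under pics/ and viewed, at most 10 in all, crops included, and the job is handed in when it is done.

Besides the shell and the picture viewer there is one more tool, called after "Emit:" as name([rows], argument=value, ...), one row to a line, values as JSON. arm_command: Moves the arm, as the interface text tells. Its arguments: {"type":"object","properties":{"plan":{"type":"array"},"gripper":{"type":"number"},"force":{"type":"number"}},"required":["plan"]}

```bash
mkdir -p pics; python3 - <<'E'
from station import *
import cv2,numpy as np,pickle
for n in("top","scene"):
    p,d=get_image(n);c=calibration(n);cv2.imwrite(f"pics/{n}0.png",p);pickle.dump((p,d,c),open(f"{n}0.pkl","wb"))
    print(n,{k:np.round(v,3) if k!='pose' else np.round(v,3).tolist() for k,v in c.items()})
print(get_obs(),tcp_to_grasp)
E
```

```text
top {'fx': np.float64(536.832), 'fy': np.float64(536.832), 'cx': np.float64(286.813), 'cy': np.float64(213.16), 'pose': [[0.102, 0.972, -0.213, 0.414], [-0.995, 0.099, -0.025, 0.094], [-0.003, 0.215, 0.977, 0.974], [0.0, 0.0, 0.0, 1.0]]}
scene {'fx': np.float64(543.274), 'fy': np.float64(543.274), 'cx': np.float64(282.628), 'cy': np.float64(220.09), 'pose': [[-0.126, -0.784, 0.608, 1.15], [0.992, -0.1, 0.077, 0.158], [0.0, 0.613, 0.79, 0.802], [0.0, 0.0, 0.0, 1.0]]}
{'t': 0.1, 'q': array([-1.38399485e+00,  5.33049806e-02,  1.61414785e+00,  1.34383527e-05,
        1.47599340e+00, -1.18999646e-01]), 'dq': array([ 0.00083408, -0.00310473, -0.00367334,  0.00102854, -0.00187166,
       -0.00177139]), 'effort': array([ 1.26475356e-03, -3.94902885e+01, -3.71360707e+01, -4.71829730e-05,
        3.90198897e-03, -9.36808220e-06]), 'tool_pos': array([ 0.18811811, -0.59576708,  0.40358217]), 'tool_rot': array([-3.10311011e+00, -4.78197596e-01,  7.76406734e-05]), 'contact_force': array([-0.54446743,  0.05905425,  0.19053766]), 'wrist_torque': array([ 0.00168316,  0.01543822, -0.00992884]), 'grip_force': 0.0, 'opening': 0.08578566017010229} 0.1547
```

View pics/top0.png

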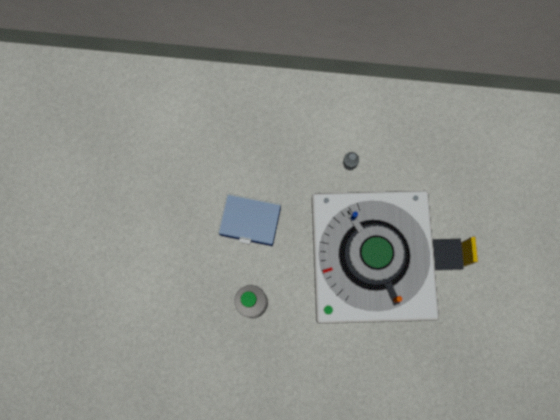

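View pics/scene0.png

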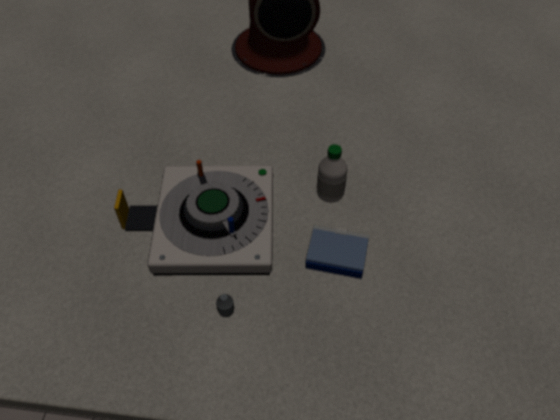

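The top view shows the base at about (375,255), with the blue post at (354,215), orange post at (398,299), red mark at (327,270), and yellow tab at (472,250). The bottle is at (250,300), the box at (250,220) and the objective at (351,160). The scene view agrees.

```bash
cat > h.py <<'E'
import cv2,numpy as np
from station import *
def ray(c,u,v,z):
    u=np.asarray(u,float);v=np.asarray(v,float)
    d=np.stack([(u-c['cx'])/c['fx'],-(v-c['cy'])/c['fy'],-np.ones_like(u)],-1)@c['pose'][:3,:3].T
    o=c['pose'][:3,3]; return (o+d*((z-o[2])/d[...,2])[...,None])[...,:2]
R={'orange':((4,150,90),(14,255,255)),'blue':((108,170,40),(130,255,255)),'red':((174,120,60),(4,255,255)),'yellow':((18,150,60),(32,255,255)),'green':((50,80,40),(85,255,255))}
def mask(p,n):
    h=cv2.cvtColor(p,cv2.COLOR_BGR2HSV);lo,hi=R[n]
    if lo[0]>hi[0]: return cv2.inRange(h,lo,(179,)+hi[1:])|cv2.inRange(h,(0,)+lo[1:],hi)
    return cv2.inRange(h,lo,hi)
def blobs(p,n,mn=4):
    k,l,s,c=cv2.connectedComponentsWithStats(mask(p,n))
    return [(int(s[i,4]),c[i].round(1).tolist(),s[i,:4].tolist()) for i in range(1,k) if s[i,4]>=mn]
E
python3 - <<'E'
from h import *
import pickle
D={n:pickle.load(open(n+"0.pkl","rb")) for n in("top","scene")}
Z={'orange':.08,'blue':.09,'red':.041,'yellow':.06,'green':.068}
for n,(p,d,c) in D.items():
    for k in R:
        for b in blobs(p,k): print(n,k,b,ray(c,*b[1],Z[k]).round(4))
p,d,c=D["top"]
# white base top by height from depth
v,u=np.mgrid[:420,:560]
P=np.stack([(u-c['cx'])/c['fx']*d,-(v-c['cy'])/c['fy']*d,-d],-1)@c['pose'][:3,:3].T+c['pose'][:3,3]
m=((P[...,2]>.03)&(d>0)&(u>300)&(u<445)&(v>180)).astype(np.uint8)
m=cv2.morphologyEx(m,cv2.MORPH_OPEN,np.ones((5,5)))
k,l,s,ce=cv2.connectedComponentsWithStats(m);i=1+s[1:,4].argmax()
ct=max(cv2.findContours((l==i).astype(np.uint8),0,2)[0],key=cv2.contourArea)[:,0]
r=cv2.minAreaRect(ray(c,ct[:,0],ct[:,1],.04).astype(np.float32)*1000);print('base',r)
for zz,(lo,hi) in {'dialtop':(.060,.075)}.items():
    q=P[(P[...,2]>lo)&(P[...,2]<hi)&(u>300)&(u<445)];print(zz,len(q),np.median(q,0),cv2.minEnclosingCircle((q[:,:2]*1000).astype(np.float32)))
print('tab pts')
q=P[(P[...,2]>.045)&(u>455)&(u<485)&(v>225)&(v<270)];print(q.min(0),q.max(0),len(q))
for nm,(a,b,e,f) in {'obj':(335,365,145,175),'bot':(225,275,275,325),'box':(215,285,190,248)}.items():
    q=P[b*0+e:f,a:b].reshape(-1,3);q=q[q[:,2]>.02];print(nm,q.min(0).round(3),q.max(0).round(3))
E
```

```text
top orange (23, [398.5, 298.7], [396, 296, 6, 6]) [ 0.4843 -0.0811]
top blue (21, [354.0, 215.1], [352, 212, 5, 7]) [0.6151 0.0035]
top red (24, [327.0, 269.8], [323, 268, 9, 5]) [0.5244 0.0378]
top yellow (321, [469.3, 250.9], [462, 237, 15, 28]) [ 0.5794 -0.201 ]
top green (799, [376.6, 252.0], [361, 237, 32, 32]) [ 0.56   -0.0418]
top green (194, [248.1, 298.8], [241, 291, 16, 16]) [0.4594 0.1664]
top green (57, [327.9, 309.5], [324, 306, 9, 8]) [0.4555 0.0323]
scene blue (16, [230.4, 218.6], [228, 217, 5, 4]) [0.6108 0.002 ]
scene red (18, [260.1, 198.2], [256, 197, 9, 4]) [0.5203 0.0364]
scene yellow (76, [117.9, 199.0], [115, 190, 7, 19]) [ 0.5698 -0.2114]
scene green (96, [334.5, 148.9], [328, 145, 14, 9]) [0.4037 0.1626]
scene green (32, [262.0, 171.6], [259, 169, 7, 6]) [0.4791 0.0346]
base ((558.5309448242188, -40.320281982421875), (228.95518493652344, 209.21014404296875), 7.3897504806518555)
dialtop 2418 [ 0.55933187 -0.03889242  0.06777296] ((553.3907470703125, -34.516151428222656), 88.01528930664062)
tab pts
[ 0.41371436 -0.20943963  0.04521444] [0.60139287 0.09396962 0.97440963] 282
obj [ 0.414 -0.002  0.021] [0.748 0.094 0.974]
bot [0.414 0.094 0.023] [0.482 0.19  0.974]
box [0.414 0.094 0.02 ] [0.644 0.237 0.974]
```

```bash
cat >> h.py <<'E'
from scipy.spatial.transform import Rotation as Ro
AX=np.array([.560,-.0414]);YAW=np.radians(7.4)
def rows(targets):
    """targets: (x,y,z of grasp point, tool-x heading deg); prints rows"""
    o=get_obs();r0=Ro.from_rotvec(o['tool_rot'])
    for x,y,z,h in targets:
        h=np.radians(h);r=Ro.from_matrix([[np.cos(h),np.sin(h),0],[np.sin(h),-np.cos(h),0],[0,0,-1]])
        p=np.array([x,y,z+tcp_to_grasp])
        s=r0.inv().apply(p-o['tool_pos'])*100;t=(r0.inv()*r).as_rotvec()
        print([round(float(a),2) for a in s]+[round(float(a),3) for a in t])
def arc(r,z,a0,a1,n,off):  # world degrees
    return [(AX[0]+r*np.cos(np.radians(a)),AX[1]+r*np.sin(np.radians(a)),z,a+off) for a in np.linspace(a0,a1,n+1)[1:]]
def st():
    o=get_obs();r=Ro.from_rotvec(o['tool_rot']).as_matrix();g=o['tool_pos']+r[:,2]*tcp_to_grasp
    d=g[:2]-AX;print('t',round(o['t'],2),'grasp',g.round(4),'hdg',np.degrees(np.arctan2(r[1,0],r[0,0])).round(1),'polar',np.hypot(*d).round(4),np.degrees(np.arctan2(d[1],d[0])).round(1),'F',o['contact_force'].round(1),'op',round(o['opening'],4),'gf',round(o['grip_force'],1))
E
python3 -c "
from h import *
rows([(.4845,-.0805,.16,27.4),(.4845,-.0805,.072,27.4)])"
```

```text
[43.77, -40.2, 8.97, -0.002, -0.0, -0.172]
[43.77, -40.18, 17.77, -0.002, -0.0, -0.172]
```

Emit:
arm_command([
  [[43.8,-40.2,9.0,0,0,-0.172],[43.8,-40.2,9.0,0,0,-0.172],[43.8,-40.2,9.0,0,0,-0.172],[43.8,-40.2,9.0,0,0,-0.172],[43.8,-40.2,9.0,0,0,-0.172],[43.8,-40.2,9.0,0,0,-0.172],[43.8,-40.2,9.0,0,0,-0.172],[43.8,-40.2,9.0,0,0,-0.172],[43.8,-40.2,9.0,0,0,-0.172],[43.8,-40.2,9.0,0,0,-0.172],[43.8,-40.2,9.0,0,0,-0.172],[43.8,-40.2,9.0,0,0,-0.172]],
], gripper=0, force=40)

```text
t: 1.1
tool_pos: [0.4351, -0.1655, 0.3293]
tool_rot: [3.052, 0.743, 0.0]
contact_force: [0.2, 0.3, 0.3]
opening: 0.043
grip_force: 0.0
```

```bash
python3 -c "
from h import *
st();rows([(.4845,-.0805,.14,27.4),(.4845,-.0805,.072,27.4)])"
```

```text
t 1.1 grasp [ 0.4352 -0.1655  0.1746] hdg 27.4 polar 0.176 -135.2 F [0.2 0.3 0.3] op 0.043 gf 0.0
[8.29, -5.28, 3.46, 0.0, -0.0, -0.001]
[8.29, -5.28, 10.26, 0.0, -0.0, -0.001]
```

Emit:
arm_command([
  [[8.3,-5.3,3.0,0,0,0],[8.3,-5.3,3.0,0,0,0],[8.3,-5.3,3.0,0,0,0],[8.3,-5.3,3.0,0,0,0],[8.3,-5.3,3.0,0,0,0],[8.3,-5.3,3.0,0,0,0]],
])

```text
t: 1.6
tool_pos: [0.484, -0.0828, 0.2999]
tool_rot: [3.052, 0.743, -0.001]
contact_force: [0.1, 0.6, 0.3]
opening: 0.0427
grip_force: 0.0
```

```bash
python3 -c "
from h import *
st();rows([(.4845,-.0805,.072,27.4)])
p,d=get_image('top');c=calibration('top');cv2.imwrite('pics/a.png',cv2.resize(p[180:340,280:480],None,fx=3,fy=3))"
```

```text
t 1.6 grasp [ 0.4839 -0.0829  0.1452] hdg 27.4 polar 0.0867 -151.4 F [0.1 0.6 0.3] op 0.0427 gf 0.0
[0.16, -0.18, 7.32, 0.0, 0.001, -0.001]
```

View pics/a.png

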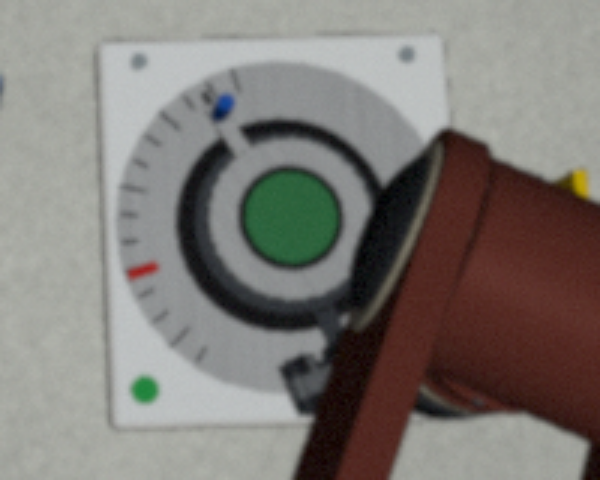

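The arm covers the orange post; the red mark (142,270 in the crop) and blue post (224,104) are clear. I'll descend and close on the orange post.

Emit:
arm_command([
  [[0.1,-0.1,2.5,0,0,0],[0.1,-0.1,5.0,0,0,0],[0.1,-0.1,7.0,0,0,0],[0.1,-0.1,7.3,0,0,0],[0.1,-0.1,7.3,0,0,0],[0.1,-0.1,7.3,0,0,0]],
])

```text
t: 2.15
tool_pos: [0.4849, -0.0819, 0.2281]
tool_rot: [3.052, 0.741, 0.002]
contact_force: [0.3, 0.1, 0.3]
opening: 0.0428
grip_force: 0.0
```

Emit:
arm_command([
  [[0,0,0,0,0,0],[0,0,0,0,0,0],[0,0,0,0,0,0],[0,0,0,0,0,0],[0,0,0,0,0,0],[0,0,0,0,0,0]],
], gripper=1, force=40)

```text
t: 2.65
tool_pos: [0.4854, -0.0814, 0.2285]
tool_rot: [3.05, 0.743, 0.003]
contact_force: [-0.9, -1.7, 5.8]
opening: 0.0086
grip_force: 39.1
```

```bash
python3 -c "
from h import *
st();rows(arc(.085,.072,207.4,265.7,12,-180))"
```

```text
t 2.65 grasp [ 0.4857 -0.0816  0.0738] hdg 27.4 polar 0.0845 -151.5 F [-0.9 -1.7  5.8] op 0.0086 gf 39.1
[-0.0, 0.6, 0.18, 0.003, -0.001, -0.085]
[0.09, 1.32, 0.18, 0.003, -0.001, -0.17]
[0.24, 2.02, 0.19, 0.003, -0.001, -0.255]
[0.45, 2.71, 0.19, 0.003, -0.001, -0.339]
[0.72, 3.38, 0.19, 0.003, -0.001, -0.424]
[1.04, 4.02, 0.19, 0.003, -0.001, -0.509]
[1.42, 4.64, 0.19, 0.003, -0.001, -0.594]
[1.85, 5.22, 0.2, 0.003, -0.0, -0.679]
[2.32, 5.76, 0.2, 0.003, -0.0, -0.763]
[2.84, 6.26, 0.2, 0.003, -0.0, -0.848]
[3.4, 6.71, 0.2, 0.003, -0.0, -0.933]
[4.0, 7.11, 0.2, 0.003, 0.0, -1.018]
```

Emit:
arm_command([
  [[0,0.7,-0.1,0,0,-0.085],[0.1,1.4,-0.1,0,0,-0.17],[0.25,2.1,-0.1,0,0,-0.255],[0.45,2.8,-0.1,0,0,-0.34],[0.7,3.45,-0.1,0,0,-0.424],[1.05,4.1,-0.1,0,0,-0.51],[1.05,4.1,-0.1,0,0,-0.51]],
])

```text
t: 3.23
tool_pos: [0.5134, -0.1125, 0.2285]
tool_rot: [-2.764, -1.491, -0.001]
contact_force: [-1.1, 2.1, 4.8]
opening: 0.0082
grip_force: 39.9
```

```bash
python3 -c "
from h import *
st();rows(arc(.085,.074,236.5,266.7,6,-180))"
```

```text
t 3.23 grasp [ 0.5135 -0.1123  0.0738] hdg 56.7 polar 0.0848 -123.3 F [-1.1  2.1  4.8] op 0.0082 gf 39.9
[0.03, 0.7, -0.02, -0.001, -0.001, -0.084]
[0.13, 1.44, -0.02, -0.001, -0.001, -0.172]
[0.29, 2.17, -0.02, -0.0, -0.001, -0.26]
[0.51, 2.88, -0.02, -0.0, -0.001, -0.348]
[0.8, 3.57, -0.02, -0.0, -0.001, -0.436]
[1.14, 4.24, -0.02, -0.0, -0.001, -0.524]
```

Emit:
arm_command([
  [[0,0.7,0,0,0,-0.085],[0.1,1.4,0,0,0,-0.17],[0.3,2.1,0,0,0,-0.26],[0.5,2.85,0,0,0,-0.35],[0.8,3.5,0,0,0,-0.43],[1.05,4.0,0,0,0,-0.5],[1.05,4.0,0,0,0,-0.5]],
])

```text
t: 3.82
tool_pos: [0.5521, -0.1258, 0.2285]
tool_rot: [-2.309, -2.127, 0.002]
contact_force: [-4.5, 0.7, 6.8]
opening: 0.0087
grip_force: 40.3
```

```bash
python3 -c "
from h import *
st()"
```

```text
t 3.82 grasp [ 0.5517 -0.1257  0.0738] hdg 85.3 polar 0.0847 -95.6 F [-4.5  0.7  6.8] op 0.0087 gf 40.3
```

Emit:
arm_command([
  [[0,0,0,0,0,0],[0,0,0,0,0,0],[0,0,0,0,0,0],[0,0,0,0,0,0],[0,0,-3,0,0,0],[0,0,-6,0,0,0],[0,0,-9,0,0,0],[0,0,-9,0,0,0],[0,0,-9,0,0,0]],
], gripper=0)

```text
t: 4.57
tool_pos: [0.5526, -0.1261, 0.3206]
tool_rot: [2.309, 2.124, 0.004]
contact_force: [-0.1, -0.6, -0.2]
opening: 0.0426
grip_force: 0.0
```

```bash
python3 -c "
from h import *
st();rows([(.6155,.004,.15,39)])"
```

```text
t 4.57 grasp [ 0.5534 -0.1263  0.1659] hdg 85.2 polar 0.0852 -94.4 F [-0.1 -0.6 -0.2] op 0.0426 gf 0.0
[13.49, 5.17, 1.59, 0.005, -0.001, 0.807]
```

Emit:
arm_command([
  [[13.5,5.2,1.6,0.005,0,0.807],[13.5,5.2,1.6,0.005,0,0.807],[13.5,5.2,1.6,0.005,0,0.807],[13.5,5.2,1.6,0.005,0,0.807],[13.5,5.2,1.6,0.005,0,0.807],[13.5,5.2,1.6,0.005,0,0.807],[13.5,5.2,1.6,0.005,0,0.807],[13.5,5.2,1.6,0.005,0,0.807],[13.5,5.2,1.6,0.005,0,0.807],[13.5,5.2,1.6,0.005,0,0.807]],
])

```text
t: 5.4
tool_pos: [0.6146, 0.0043, 0.3007]
tool_rot: [-2.956, -1.05, 0.008]
contact_force: [0.6, -0.8, 0.1]
opening: 0.0425
grip_force: 0.0
```

```bash
python3 -c "
from h import *
st();rows([(.6155,.004,.083,39)])
p,d=get_image('scene');c=calibration('scene')
print([(b,ray(c,*b[1],.09)) for b in blobs(p,'blue')])
cv2.imwrite('pics/b.png',cv2.resize(p[120:300,90:290],None,fx=3,fy=3))"
```

```text
t 5.4 grasp [0.6136 0.0047 0.146 ] hdg 39.1 polar 0.0707 40.7 F [ 0.6 -0.8  0.1] op 0.0425 gf 0.0
[0.07, 0.12, 6.3, -0.006, 0.003, 0.002]
[((19, [230.4, 219.0], [228, 217, 5, 5]), array([0.61165271, 0.00213947])), ((70, [334.3, 267.0], [307, 262, 55, 11]), array([0.68432305, 0.17965581]))]
```

View pics/b.png

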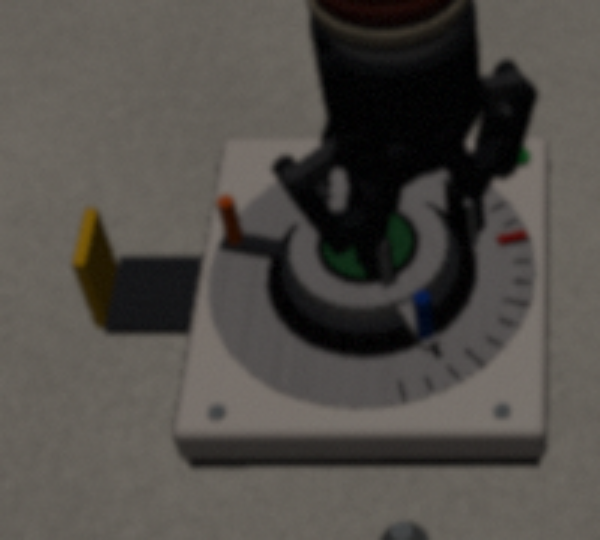

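The orange post (230,220 in the crop) is over at the -y side, so the ring is loose. The gripper hangs above the blue post (423,310), so I'll descend and grip lightly.

Emit:
arm_command([
  [[0.1,0.1,2.5,0,0,0],[0.1,0.1,5.0,0,0,0],[0.1,0.1,6.2,0,0,0],[0.1,0.1,6.2,0,0,0],[0.1,0.1,6.2,0,0,0]],
])

```text
t: 5.87
tool_pos: [0.6158, 0.0043, 0.2392]
tool_rot: [-2.957, -1.048, 0.008]
contact_force: [0.0, 0.2, 0.6]
opening: 0.0426
grip_force: 0.0
```

Emit:
arm_command([
  [[0,0,0,0,0,0],[0,0,0,0,0,0],[0,0,0,0,0,0],[0,0,0,0,0,0],[0,0,0,0,0,0],[0,0,0,0,0,0]],
], gripper=1, force=25)

```text
t: 6.37
tool_pos: [0.6169, 0.0043, 0.2418]
tool_rot: [-2.959, -1.048, 0.0]
contact_force: [-0.3, -0.3, 5.8]
opening: 0.0092
grip_force: 25.9
```

```bash
python3 -c "
from h import *
st();rows(arc(.072,.084,39,114.3,12,0))"
```

```text
t 6.37 grasp [0.6168 0.0046 0.0871] hdg 39.0 polar 0.0731 39.0 F [-0.3 -0.3  5.8] op 0.0092 gf 25.9
[-0.15, -0.82, 0.31, -0.002, -0.001, -0.109]
[-0.27, -1.6, 0.31, -0.002, -0.001, -0.219]
[-0.49, -2.35, 0.31, -0.002, -0.001, -0.328]
[-0.78, -3.09, 0.31, -0.002, -0.001, -0.438]
[-1.15, -3.78, 0.31, -0.002, -0.001, -0.547]
[-1.6, -4.43, 0.31, -0.002, -0.001, -0.657]
[-2.12, -5.03, 0.31, -0.002, -0.001, -0.766]
[-2.69, -5.56, 0.32, -0.002, -0.001, -0.876]
[-3.32, -6.03, 0.32, -0.001, -0.001, -0.985]
[-4.0, -6.43, 0.32, -0.001, -0.001, -1.095]
[-4.72, -6.76, 0.32, -0.001, -0.002, -1.204]
[-5.47, -7.0, 0.32, -0.001, -0.002, -1.314]
```

Emit:
arm_command([
  [[-0.05,-0.8,-0.2,0,0,-0.109],[-0.2,-1.6,-0.2,0,0,-0.219],[-0.4,-2.35,-0.2,0,0,-0.328],[-0.7,-3.1,-0.2,0,0,-0.438],[-1.05,-3.8,-0.2,0,0,-0.547],[-1.5,-4.45,-0.2,0,0,-0.657],[-2.0,-5.05,-0.2,0,0,-0.766],[-2.6,-5.55,-0.2,0,0,-0.876],[-3.25,-6.05,-0.2,0,0,-0.985],[-3.95,-6.4,-0.2,0,0,-1.095],[-4.65,-6.75,-0.2,0,0,-1.204],[-4.65,-6.75,-0.2,0,0,-1.204]],
])

```text
t: 7.37
tool_pos: [0.5365, 0.0275, 0.2419]
tool_rot: [-1.841, -2.538, 0.003]
contact_force: [-0.2, -0.6, -0.7]
opening: 0.009
grip_force: 25.4
```

```bash
python3 -c "
from h import *
st();rows(arc(.073,.087,108,114.3,1,0))
for n in('top','scene'):
  p,d=get_image(n);c=calibration(n);print(n,[(b,ray(c,*b[1],.041).round(4)) for b in blobs(p,'red') ],[(b,ray(c,*b[1],.09).round(4)) for b in blobs(p,'blue')])
  o=p[170:350,290:470] if n=='top' else p[140:280,150:310]
  cv2.imwrite(f'pics/c_{n}.png',cv2.resize(o,None,fx=3,fy=3))"
```

```text
t 7.37 grasp [0.5356 0.0278 0.0872] hdg 108.1 polar 0.0733 109.4 F [-0.2 -0.6 -0.7] op 0.009 gf 25.4
[-0.02, -0.69, 0.02, -0.005, -0.004, -0.108]
top [((276, [317.6, 211.2], [308, 189, 18, 46]), array([0.6268, 0.0635])), ((2415, [356.7, 230.3], [319, 196, 75, 70]), array([ 0.5994, -0.0083])), ((436, [401.3, 241.0], [392, 205, 18, 73]), array([ 0.5882, -0.0878])), ((165, [310.9, 246.1], [303, 234, 17, 28]), array([0.563 , 0.0696])), ((11, [404.0, 245.0], [403, 241, 3, 8]), array([ 0.5816, -0.0929])), ((10, [401.2, 245.2], [400, 242, 3, 8]), array([ 0.5808, -0.088 ])), ((8, [407.6, 244.8], [407, 242, 2, 6]), array([ 0.5826, -0.0991])), ((14, [386.9, 249.0], [386, 245, 3, 10]), array([ 0.5715, -0.0635])), ((4, [305.0, 251.5], [304, 251, 3, 2]), array([0.5524, 0.079 ])), ((5, [310.2, 259.4], [309, 259, 3, 2]), array([0.5395, 0.0686])), ((4, [329.0, 259.5], [328, 259, 3, 2]), array([0.5427, 0.0359])), ((53, [346.4, 264.1], [337, 261, 21, 7]), array([0.5378, 0.0051])), ((24, [309.0, 264.5], [305, 262, 9, 6]), array([0.5304, 0.0699])), ((9, [303.3, 268.0], [301, 266, 5, 5]), array([0.5233, 
[... 475 characters left out ...]
.3514, 0.0043])), ((30, [290.1, 341.5], [287, 337, 9, 9]), array([0.3971, 0.0894])), ((7, [383.9, 349.3], [383, 347, 3, 6]), array([ 0.4006, -0.0691])), ((9, [374.3, 351.7], [373, 349, 5, 6]), array([ 0.395 , -0.0533])), ((4, [297.8, 393.5], [297, 393, 3, 2]), array([0.315 , 0.0683])), ((12, [295.9, 406.2], [293, 404, 7, 5]), array([0.2948, 0.0694])), ((5, [375.4, 411.4], [375, 410, 2, 4]), array([ 0.3002, -0.0615])), ((4, [297.5, 419.0], [296, 419, 4, 1]), array([0.2752, 0.0648]))] []
scene [((6, [263.0, 197.5], [262, 197, 3, 2]), array([0.5179, 0.0414]))] [((29, [318.4, 263.9], [307, 262, 25, 5]), array([0.6817, 0.1547])), ((32, [347.2, 269.4], [333, 267, 29, 6]), array([0.6862, 0.1998]))]
```

View pics/c_scene.png

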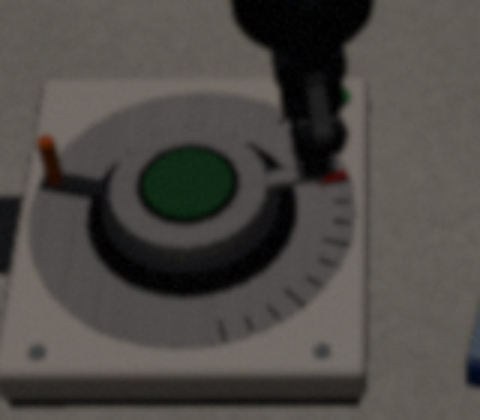

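Emit:
arm_command([
  [[0,-0.2,0,0,0,-0.03],[0,-0.4,0,0,0,-0.06],[0,-0.65,0,0,0,-0.1],[0,-0.65,0,0,0,-0.1],[0,-0.65,0,0,0,-0.1]],
])

```text
t: 7.88
tool_pos: [0.5313, 0.0255, 0.2419]
tool_rot: [-1.718, -2.624, 0.002]
contact_force: [0.0, -1.1, -0.2]
opening: 0.0092
grip_force: 25.5
```

Emit:
arm_command([
  [[0,0,0,0,0,0],[0,0,0,0,0,0],[0,0,0,0,0,0],[0,0,-3,0,0,0],[0,0,-6,0,0,0],[0,0,-9,0,0,0],[0,0,-9,0,0,0]],
], gripper=0)

```text
t: 8.47
tool_pos: [0.5338, 0.0253, 0.34]
tool_rot: [1.715, 2.625, 0.009]
contact_force: [0.7, 0.0, 0.5]
opening: 0.0426
grip_force: 0.0
```

```bash
python3 -c "
from h import *
st();rows([(.552,-.127,.15,85)])"
```

```text
t 8.47 grasp [0.5351 0.0255 0.1853] hdg 113.7 polar 0.0714 110.4 F [0.7 0.  0.5] op 0.0426 gf 0.0
[-14.67, -4.49, 3.52, 0.008, 0.0, 0.501]
```

Emit:
arm_command([
  [[-14.7,-4.5,3.5,0.008,0,0.5],[-14.7,-4.5,3.5,0.008,0,0.5],[-14.7,-4.5,3.5,0.008,0,0.5],[-14.7,-4.5,3.5,0.008,0,0.5],[-14.7,-4.5,3.5,0.008,0,0.5],[-14.7,-4.5,3.5,0.008,0,0.5],[-14.7,-4.5,3.5,0.008,0,0.5],[-14.7,-4.5,3.5,0.008,0,0.5],[-14.7,-4.5,3.5,0.008,0,0.5]],
])

```text
t: 9.22
tool_pos: [0.5496, -0.1261, 0.2972]
tool_rot: [-2.307, -2.12, 0.012]
contact_force: [-0.6, -0.3, -0.3]
opening: 0.0426
grip_force: 0.0
```

```bash
python3 -c "
from h import *
st();rows([(.552,-.127,.0745,85)])
p,d=get_image('top');c=calibration('top')
for k,z in (('red',.041),('blue',.09)):
  for b in blobs(p,k):
    w=ray(c,*b[1],z);
    if 315<b[1][0]<360 and 240<b[1][1]<300: print(k,b,w,np.degrees(np.arctan2(*(w-AX)[::-1])),np.hypot(*(w-AX)))
cv2.imwrite('pics/d.png',cv2.resize(p[220:310,300:420],None,fx=6,fy=6,interpolation=2))"
```

```text
t 9.22 grasp [ 0.5478 -0.126   0.1425] hdg 85.2 polar 0.0855 -98.2 F [-0.6 -0.3 -0.3] op 0.0426 gf 0.0
[-0.07, 0.33, 6.8, -0.011, 0.0, 0.003]
red (26, [327.1, 269.6], [323, 267, 9, 6]) [0.52476256 0.03770613] 114.01034879286287 0.08659940095978036
blue (18, [337.1, 263.0], [335, 261, 5, 5]) [0.53149523 0.0251657 ] 113.18158038010704 0.07241211028516271
```

View pics/d.png

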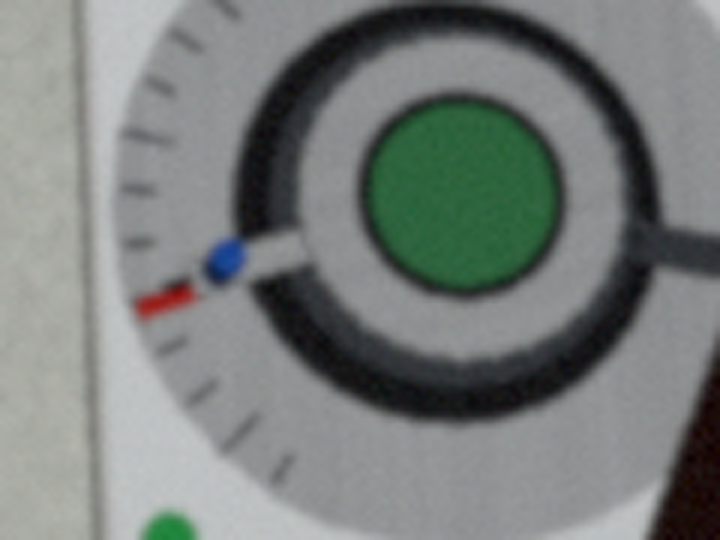

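Pointer tip (178,285 in the crop) lies over the red bar's inner end (165,300); angles are 113.2° against 114.0°, about 1 mm off. Now for locking the ring.

Emit:
arm_command([
  [[0,0.3,2.5,-0.01,0,0],[0,0.3,5.0,-0.01,0,0],[0,0.3,6.7,-0.01,0,0],[0,0.3,6.7,-0.01,0,0],[0,0.3,6.7,-0.01,0,0]],
])

```text
t: 9.68
tool_pos: [0.5513, -0.1266, 0.2291]
tool_rot: [-2.311, -2.123, 0.004]
contact_force: [0.4, -0.3, -0.2]
opening: 0.0428
grip_force: 0.0
```

Emit:
arm_command([
  [[0,0,-0.1,0,0,0],[0,0,-0.1,0,0,0],[0,0,-0.1,0,0,0],[0,0,-0.1,0,0,0],[0,0,-0.1,0,0,0],[0,0,-0.1,0,0,0]],
], gripper=1, force=40)

```text
t: 10.18
tool_pos: [0.5519, -0.1276, 0.233]
tool_rot: [-2.314, -2.123, 0.003]
contact_force: [-5.2, 1.5, 7.2]
opening: 0.0085
grip_force: 39.1
```

```bash
python3 -c "
from h import *
st();rows(arc(.085,.075,264.7,206.4,12,-180))"
```

```text
t 10.18 grasp [ 0.5515 -0.1277  0.0783] hdg 85.1 polar 0.0867 -95.6 F [-5.2  1.5  7.2] op 0.0085 gf 39.1
[0.19, -0.71, 0.33, -0.002, 0.001, 0.091]
[0.29, -1.42, 0.34, -0.002, 0.001, 0.176]
[0.45, -2.12, 0.34, -0.002, 0.001, 0.261]
[0.66, -2.81, 0.34, -0.002, 0.001, 0.346]
[0.93, -3.48, 0.34, -0.002, 0.001, 0.431]
[1.26, -4.12, 0.34, -0.002, 0.001, 0.515]
[1.64, -4.73, 0.34, -0.002, 0.001, 0.6]
[2.08, -5.31, 0.34, -0.002, 0.001, 0.685]
[2.55, -5.85, 0.34, -0.002, 0.001, 0.77]
[3.08, -6.34, 0.35, -0.002, 0.001, 0.855]
[3.64, -6.79, 0.35, -0.002, 0.002, 0.939]
[4.24, -7.19, 0.35, -0.002, 0.002, 1.024]
```

Emit:
arm_command([
  [[0.1,-0.7,0,0,0,0.09],[0.25,-1.4,0,0,0,0.175],[0.4,-2.1,0,0,0,0.26],[0.6,-2.8,0,0,0,0.345],[0.9,-3.5,0,0,0,0.43],[1.2,-4.1,0,0,0,0.515],[1.6,-4.75,0,0,0,0.6],[2.05,-5.3,0,0,0,0.685],[2.5,-5.85,0,0,0,0.77],[3.0,-6.35,0,0,0,0.855],[3.0,-6.35,0,0,0,0.855]],
])

```text
t: 11.1
tool_pos: [0.4913, -0.0933, 0.2331]
tool_rot: [2.982, 0.968, -0.001]
contact_force: [-0.6, -7.7, 0.6]
opening: 0.0087
grip_force: 39.9
```

```bash
python3 -c "
from h import *
st();rows(arc(.085,.078,215,205,4,-180))"
```

```text
t 11.1 grasp [ 0.4915 -0.0942  0.0784] hdg 36.0 polar 0.0865 -142.4 F [-0.6 -7.7  0.6] op 0.0087 gf 39.9
[0.12, -0.68, 0.03, 0.006, 0.002, 0.061]
[0.15, -1.05, 0.03, 0.006, 0.002, 0.104]
[0.2, -1.41, 0.03, 0.006, 0.002, 0.148]
[0.26, -1.78, 0.03, 0.006, 0.002, 0.192]
```

Emit:
arm_command([
  [[0,-0.35,0,0,0,0.04],[0.1,-0.7,0,0,0,0.08],[0.1,-1.0,0,0,0,0.12],[0.15,-1.3,0,0,0,0.15],[0.2,-1.6,0,0,0,0.15],[0.2,-1.6,0,0,0,0.15],[0.2,-1.6,0,0,0,0.15]],
])

```text
t: 11.68
tool_pos: [0.4838, -0.0804, 0.2331]
tool_rot: [3.042, 0.746, -0.003]
contact_force: [-2.3, -13.6, 0.7]
opening: 0.0085
grip_force: 40.1
```

```bash
python3 -c "
from h import *
st()"
```

```text
t 11.68 grasp [ 0.4838 -0.0818  0.0784] hdg 27.5 polar 0.0862 -152.0 F [ -2.3 -13.6   0.7] op 0.0085 gf 40.1
```

Emit:
arm_command([
  [[0,-0.2,0,0,0,0],[0,-0.4,0,0,0,0],[0,-0.4,0,0,0,0],[0,-0.4,0,0,0,0]],
])

```text
t: 12.02
tool_pos: [0.4828, -0.079, 0.2332]
tool_rot: [3.034, 0.744, 0.003]
contact_force: [5.3, -27.1, -8.9]
opening: 0.0084
grip_force: 40.0
```

```bash
python3 -c "
from h import *
st()"
```

```text
t 12.02 grasp [ 0.4837 -0.0816  0.0785] hdg 27.6 polar 0.0862 -152.2 F [  5.3 -27.1  -8.9] op 0.0084 gf 40.0
```

Emit:
arm_command([
  [[0,0.5,0,0,0,0],[0,0.5,0,0,0,0],[0,0.5,0,0,0,0],[0,0.5,0,0,0,0],[0,0.5,0,0,0,0],[0,0.5,-3,0,0,0],[0,0.5,-6,0,0,0],[0,0.5,-9,0,0,0],[0,0.5,-9,0,0,0]],
], gripper=0)

```text
t: 12.77
tool_pos: [0.4857, -0.079, 0.3282]
tool_rot: [3.046, 0.747, 0.013]
contact_force: [0.6, -0.7, 1.3]
opening: 0.0424
grip_force: 0.0
```

```bash
python3 -c "
from h import *
st();rows([(.5877,-.2546,.15,97.4)])"
```

```text
t 12.77 grasp [ 0.4872 -0.0795  0.1735] hdg 27.5 polar 0.0822 -152.4 F [ 0.6 -0.7  1.3] op 0.0424 gf 0.0
[0.9, 20.27, 2.51, 0.01, -0.001, -1.219]
```

Emit:
arm_command([
  [[0.9,20.3,2.0,0.01,0,-1.22],[0.9,20.3,2.0,0.01,0,-1.22],[0.9,20.3,2.0,0.01,0,-1.22],[0.9,20.3,2.0,0.01,0,-1.22],[0.9,20.3,2.0,0.01,0,-1.22],[0.9,20.3,2.0,0.01,0,-1.22],[0.9,20.3,2.0,0.01,0,-1.22],[0.9,20.3,2.0,0.01,0,-1.22],[0.9,20.3,2.0,0.01,0,-1.22],[0.9,20.3,2.0,0.01,0,-1.22],[0.9,20.3,2.0,0.01,0,-1.22],[0.9,20.3,2.0,0.01,0,-1.22]],
], gripper=1)

```text
t: 13.77
tool_pos: [0.5855, -0.2544, 0.3003]
tool_rot: [-2.068, -2.349, 0.006]
contact_force: [0.0, 0.4, 0.6]
opening: 0.0001
grip_force: 0.0
```

```bash
python3 -c "
from h import *
st();rows([(.5877,-.2546,.062,97.4)])
p,d=get_image('top');c=calibration('top')
for k,z in (('red',.041),('blue',.09),('orange',.08),('yellow',.06)):
  for b in blobs(p,k,8):
    w=ray(c,*b[1],z);r=np.hypot(*(w-AX))
    if k=='yellow' or r<.1: print(k,b,w,np.degrees(np.arctan2(*(w-AX)[::-1])),r)
cv2.imwrite('pics/e.png',cv2.resize(p[200:330,300:500],None,fx=4,fy=4,interpolation=2))"
```

```text
t 13.77 grasp [ 0.5838 -0.2536  0.1456] hdg 97.3 polar 0.2135 -83.6 F [0.  0.4 0.6] op 0.0001 gf 0.0
[-0.1, 0.3, 8.36, -0.01, -0.006, -0.002]
red (26, [327.1, 269.6], [323, 267, 9, 6]) [0.52476256 0.03770613] 114.01034879286287 0.08659940095978036
blue (18, [337.1, 262.9], [335, 261, 5, 5]) [0.53166054 0.02517935] 113.05700158293641 0.0723597659722985
orange (25, [398.2, 298.8], [396, 297, 6, 5]) [ 0.48411207 -0.08057045] -152.69894462755062 0.08540082838976247
yellow (323, [469.4, 250.9], [462, 237, 15, 28]) [ 0.57940384 -0.20120333] -83.07684997919158 0.16097706019062077
```

View pics/e.png

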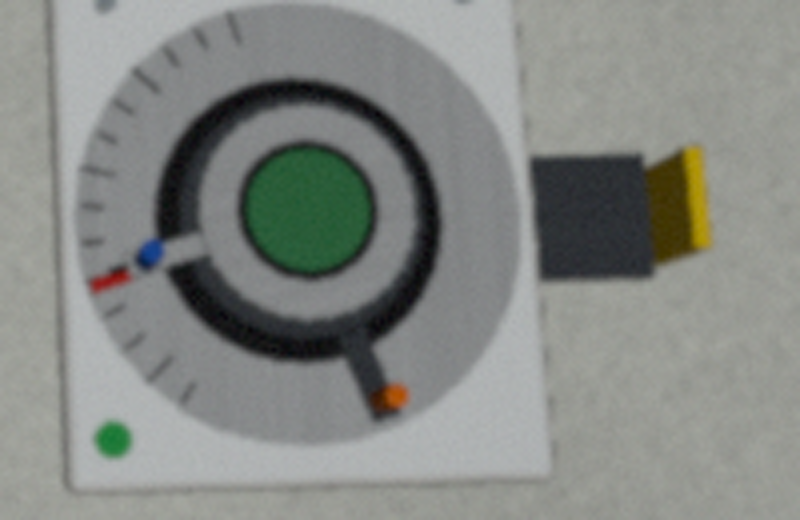

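The ring is back at its start angle (orange post 392,397), the blue post (151,252) hasn't moved, and the tab (700,200) is clear. Now I'll push the tab.

Emit:
arm_command([
  [[-0.1,0.3,3,-0.01,0,0],[-0.1,0.3,6,-0.01,0,0],[-0.1,0.3,8.2,-0.01,0,0],[-0.1,0.3,8.2,-0.01,0,0],[1,0.3,8.2,-0.01,0,0],[2,0.3,8.2,-0.01,0,0],[3,0.3,8.2,-0.01,0,0],[4,0.3,8.2,-0.01,0,0],[5,0.3,8.2,-0.01,0,0],[6,0.3,8.2,-0.01,0,0],[7,0.3,8.2,-0.01,0,0],[7,0.3,8.2,-0.01,0,0]],
])

```text
t: 14.82
tool_pos: [0.5785, -0.1827, 0.2196]
tool_rot: [-2.069, -2.358, -0.008]
contact_force: [0.2, -0.2, 0.6]
opening: -0.0001
grip_force: 0.0
```

```bash
python3 -c "
from h import *
st()"
```

```text
t 14.82 grasp [ 0.5785 -0.1817  0.0649] hdg 97.5 polar 0.1415 -82.5 F [ 0.2 -0.2  0.6] op -0.0001 gf 0.0
```

Emit:
arm_command([
  [[0.4,0,0,0,0,0],[0.8,0,0,0,0,0],[1.2,0,0,0,0,0],[1.5,0,0,0,0,0],[1.8,0,0,0,0,0],[1.8,0,0,0,0,0]],
])

```text
t: 15.32
tool_pos: [0.5766, -0.1716, 0.2196]
tool_rot: [2.067, 2.353, -0.008]
contact_force: [4.6, -26.2, -6.8]
opening: 0.0001
grip_force: 13.5
```

```bash
python3 -c "
from h import *
st()
p,d=get_image('top');c=calibration('top');print([(b,ray(c,*b[1],.06)-AX) for b in blobs(p,'yellow')])
p,d=get_image('scene')
cv2.imwrite('pics/f.png',cv2.resize(p[120:300,90:290],None,fx=3,fy=3))"
```

```text
t 15.32 grasp [ 0.5771 -0.1732  0.0649] hdg 97.4 polar 0.1329 -82.6 F [  4.6 -26.2  -6.8] op 0.0001 gf 13.5
[((203, [441.1, 248.8], [436, 238, 13, 28]), array([ 0.01809877, -0.11139183]))]
```

View pics/f.png

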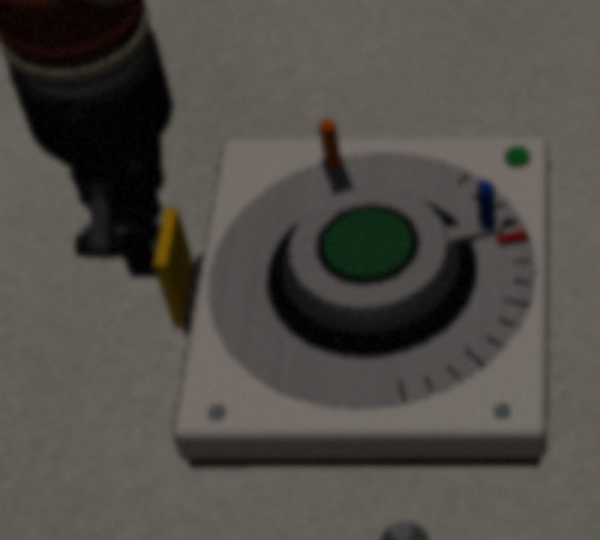

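A 26 N reaction with the tab (172,265) against the base side means the slide is at its stop. The pointer is still on the red mark (490,230), so I'll withdraw.

Emit:
arm_command([
  [[-1,0,0,0,0,0],[-4,0,0,0,0,0],[-7,0,0,0,0,0],[-7,0,-3,0,0,0],[-7,0,-6,0,0,0],[-7,0,-9,0,0,0],[-7,0,-9,0,0,0],[-7,0,-9,0,0,0]],
])

```text
t: 16.08
tool_pos: [0.5858, -0.2368, 0.3109]
tool_rot: [-2.073, -2.359, -0.009]
contact_force: [-0.5, 0.2, 0.4]
opening: -0.0003
grip_force: 0.0
```

```bash
python3 -c "
from h import *
st()
p,d=get_image('top');c=calibration('top')
for k,z in (('red',.041),('blue',.09),('orange',.08),('yellow',.06)):
  for b in blobs(p,k,8):
    w=ray(c,*b[1],z);r=np.hypot(*(w-AX))
    if k=='yellow' or r<.1: print(k,b,np.degrees(np.arctan2(*(w-AX)[::-1])),r)
"
```

```text
t 16.08 grasp [ 0.5862 -0.236   0.1562] hdg 97.4 polar 0.1964 -82.3 F [-0.5  0.2  0.4] op -0.0003 gf 0.0
red (26, [327.1, 269.6], [323, 267, 9, 6]) 114.01034879286287 0.08659940095978036
blue (18, [337.1, 263.0], [335, 261, 5, 5]) 113.18158038010704 0.07241211028516271
orange (25, [398.2, 298.8], [396, 297, 6, 5]) -152.69894462755062 0.08540082838976247
yellow (289, [442.3, 251.8], [436, 238, 14, 28]) -83.4199913733356 0.11440444728033092
```

```bash
python3 -c "
from station import *
print(finish_job())"
```

```text
the job is handed in; nothing more can be done
None
```

I've handed the job in, but no verdict came back. By my last readings the pointer is about 1 mm from the red mark, the ring is locked at its stop, the slide is home at its stop, and the gripper is clear of everything.

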